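# Unclamp the tasting dish and hold it out with its truffle centred

## Task

Hand over the finished chocolate truffle: flip the jaw's cam lever upright, draw the freed jaw right back along its rails, then lift the footed dish by its wooden handle a hand's breadth straight up and turn it a quarter turn, so that its tipping lip, now towards the near side of the board, points squarely to the board's left end (the lever's end), where the guest stands. Keep the dish level so that the truffle, which must not be touched, stays in the middle, and leave the other things alone. Finish still holding the dish up over its place, level and still, with jaw and lever left open.

Things in the scene. Friction and masses are not known exactly. Their poses are not given: they have to be found in the camera images.
- board_seat (a point): Point on the preparation board's top (18 mm above the worktop) at the centre of the dish's place. Axes: y along the board to its left end, x to its far side, z up. A fixed jaw stands on the -y side of the dish's foot, the sliding jaw on the +y side, both up to 14.5 mm high there, under the bowl. The sliding jaw's lip lies over the foot, so the dish cannot be lifted until that jaw is back
- jaw (a joint): Sliding aluminium jaw, its carriage 86 mm wide (board x) with the cam lever on it: 0 as it clamps the dish's foot, grows as it is drawn back along the board's +y, stop at 0.05 m. A pin standing in the ladder-like strip on the board locks it until the lever is above about 0.75 rad; then it slides against about 2 N and stays where left
- cam_lever (a joint): Dark lever on the jaw: 0 lying flat, arm towards the board's -x (locked); 1.57 upright (its stop; pin drawn, jaw free). Its axle lies along the board's y, so its end swings up and over towards +x. Turns against about 0.06 N m and stays where left; upright it serves as the handle to draw the jaw
- lever_grip (a point): Centre of the lever's black end piece: 32 mm along the arm (16 mm beyond this point), 16 mm wide along the board's y (sides free for a pinch), 11 mm thick. 70 mm from cam_axle, about which it moves on a circle. Lying flat it is 34 mm above the board's top with free space below
- cam_axle (a point): Middle of the cam lever's axle, 32 mm above the board's top, moves with the jaw; the axle lies along the board's y
- dish_grip (a point): Centre of the wooden handle piece on top of the dish's arch: 46 mm long (dish y), 14 mm wide (dish x), 14 mm high; 92 mm above the dish's underside. The dish is balanced under it
- dish_middle (a point): Middle of the dish's hollow, on its floor, 24 mm above the underside and 68 mm below dish_grip; axes as dish. The hollow rises at about 8 degrees out to 28 mm, then at 20 degrees to the rim
- dish_lip (a point): End of the dish's tipping lip, a small tongue 30 mm wide that stands out beyond the rim; 75 mm from the dish's axis along its -x, 38 mm above the underside
- truffle_center (a point): Centre of the chocolate truffle, a smooth round brown ball of 26 mm diameter, 14 g, loose in the middle of the dish; its top is 50 mm above the dish's underside, 35 mm below the wooden handle piece. It rolls if the dish is tipped or jerked
- dish: White ceramic dish with an arched steel handle, 0.2 to 0.32 kg; origin at the centre of its underside. Axes: z up, y along the arch, lip towards -x; at the start within 0.1 rad of the board's. Round foot of 72 mm diameter, 6 mm thick; bowl of 116 mm diameter, rim 38 mm above the underside
- prep_board: Preparation board of pale wood, 190 mm (x) by 330 mm (y), held fast to the worktop; origin under its middle on the worktop, 45 mm from board_seat along +y; axes as board_seat
- glass_mid (a point): Bystander: waisted drinking glass, 65 mm across, 88 mm high, to the right of the board; this point is on its axis half-way up
- jar_mid (a point): Bystander: spice jar with a yellow cap, 45 mm across, 100 mm high, to the right of the board, in front of the glass; this point is on its axis half-way up
- tub_mid (a point): Bystander: lidded food tub, 89 x 119 x 56 mm, further to the right; this point is half-way up its middle
- truffle: The truffle itself (see truffle_center for its position)
- spoon_mid (a point): Bystander: teaspoon, 130 mm long, lying between the tub and the glass; this point is its middle

How it is judged:
By the outcome, as a careful person would: the job done as asked, in the order asked, and still so for the second after the job is handed in, while the arm keeps its last pose, push and grip.
It also fails if it takes over 58 s, if anything falls off the work surface, if the arm or the gripper's body presses on something with over 40 N, if the wrist force passes 120 N, or if a joint passes its speed limit or range.

## Robot

A 6-joint arm with a two-finger parallel gripper is mounted at the origin on a cart in front of the work surface, level with it; the furniture and walls round the work are solid. World frame = base frame: x ahead of the robot, y to its left, z up, the work surface at z = 0. Lengths are in mm, angles in degrees, forces in N, time in s.
With the tool pointing down it reaches from about 300 to 850 mm from the base axis. Payload 4.2 kg.
Tool frame: the origin (TCP) lies between the finger pads; the fingertips stand 22 mm ahead of it and the grasp point (between the pads) lies 3 mm ahead of it (env.finger_overhang is the distance from the TCP to the fingertips, in mm); z points along the fingers, y is the line along which they close (so a half turn about z gives the same grasp; the last joint's range is limited). The gripper opens to 91 mm and grips with 3 to 60 N. Pads are 32 mm wide; open, the fingers measure 118 mm over their backs; the gripper's body (76 mm by 178 mm) begins 60 mm behind the grasp point.
Start: joints at [-68.583, 18.312, 89.639, -0, 72.044, -1.146], TCP at [220.631, -531.002, 235.976] pointing down, gripper open.
Joint ranges: [-177.97, 177.97], [-48.28, 115.42], [12.27, 149.76], [-77.06, 257.06], [2.81, 150.46], [-146.56, 146.56]. Speed limits (degrees/s): [147.25, 147.25, 180, 180, 180, 180].

## Interface

Orientations are given as [roll, pitch, yaw] about the fixed x, y, z axes, in that order (R = Rz(yaw) Ry(pitch) Rx(roll)).
In Python, from workcell import state, cams, ticket, look_for, outline_of, env gives the robot as it stands.
- The arm moves only by the tool servo_tool, never from a script. Its argument "steps" is a list of rows, each a list of 3 entries, a list of its own where there are three numbers: the closure in counts, from 0 (fully open) to 255 (shut), then the shift along the tool's x, y, z in mm, then the turn, a rotation vector about the tool's x, y, z in rad. A call has exactly 10 rows; each row shifts and turns the commanded pose from where the row before left it, along the tool's axes as they then stand; what a row does not reach is not made up. A row lasts 1/10 s, in which the tool goes at most 50 mm and 8.59 degrees, less where a joint would pass 70% of its speed; a pose out of reach is approached as far as the arm can. A call with a gripper value outside its range is refused whole. The fingers move at their own pace and stop on an object; "squeeze" is the grip in N (left out, the last holds). Time passes only in rows, so rows that do not move let the fingers close, or fill a call up. It gives the time, the measured TCP pose, the force, the opening and the grip force at its end, in the units of the state.
- state(): the state, without advancing time (a new reading comes with each control period).
- cams.grab_frame(name): name is "side" or "top"; returns a dict with "color" (420x560x3 uint8, red, green, blue), "z_map" (420x560 float32, mm along the optical axis (not along the pixel's ray), 0 where there is no reading), "fovy" (degrees; the focal length in pixels is half the picture's height over the tangent of half this angle, whatever the lens; pixels are square), "cx", "cy" (the principal point, pixels), "eye" and "rotation" of the camera in the world. Camera axes: x right, y up, looking along -z (the intrinsics and any distortion apply to the point x, -y, -z); pixel columns grow to the right and rows downward; lengths in mm; the calibration is good to about 2 mm. A picture is of the moment at which its call begins.
- ticket.job_done(): hands the job in; it is judged then, once.
Trained networks look in a picture, given as the dict that the camera call returned (one of the last four; its "shot" number tells which), for a name from the list of things; names that differ only in an ending like _2 or _b are one class to them, and where a whole thing is asked for, a point or a joint stands for the part that bears it (a point fixed in the world has none). Each returns a list of dicts, best first, with "confidence" (0 to 1); they miss things now and then, are a little off and sometimes report something else, mostly with a low value. They report only what shows in the picture. A call takes as long as a camera call.
- look_for(picture, thing): "at" ([column, row] in pixels, amid what is visible of it).
- outline_of(picture, thing): "pixels" (420x560 bool, what is visible of it) and "at" ([column, row] in pixels, amid what is visible of it).
The state is a dict: "time_s": time; "qpos": joint angles; "qvel": joint speeds; "effort": joint torques, N m; "ee_pos": TCP position; "ee_rot": TCP orientation; "force": force on the tool from outside, world axes, zero at the start; "torque": the same for the moment, N m; "gripper_width": finger opening in mm; "gripper_force": force on a finger pad.
Only numpy, scipy, OpenCV 4.12 (cv2) and the standard library are available. Lean on these libraries where they do the work, as an engineer would, in place of code of your own. Each camera call takes 0.05 s, during which the arm holds its last target. There are 200 camera calls.

## Working session

There is one attempt and no reset: what is moved stays moved. The work goes in short steps, Python scripts to look and compute and a tool call to move; the robot and the scene stay as the last step left them, time stands still between calls to the robot, and variables do not carry over. Pictures are saved under pics/ and viewed, at most 10 in all, crops included, and the job is handed in when it is done.

Besides the shell and the picture viewer there is one more tool, called after ">>>" as a command line: name --argument value ..., lists and objects as JSON in quotes. servo_tool: Moves the arm, as the interface text tells. Its arguments: {"type":"object","properties":{"steps":{"type":"array","items":{"type":"array"}},"squeeze":{"type":"number"}},"required":["steps"]}

```bash
ls; mkdir -p pics; cat > h.py <<'E'
import numpy as np, cv2
from workcell import state, cams, ticket, look_for, outline_of, env
def pix2w(f,u,v,d=None):
    H=f["color"].shape[0]; F=H/2/np.tan(np.radians(f["fovy"])/2)
    if d is None:
        p=f["z_map"][max(0,int(v)-2):int(v)+3,max(0,int(u)-2):int(u)+3]; p=p[p>0]
        d=np.median(p) if len(p) else 0
    c=np.array([(u-f["cx"])/F*d,-(v-f["cy"])/F*d,-d])
    return np.array(f["eye"])+np.array(f["rotation"])@c
def ray(f,u,v):
    a=np.array(f["eye"]); b=pix2w(f,u,v,1000.); d=b-a; return a,d/np.linalg.norm(d)
def tri(r1,r2):
    a,d=r1;b,e=r2
    A=np.stack([d,-e],1); t=np.linalg.lstsq(A,b-a,rcond=None)[0]
    p,q=a+t[0]*d,b+t[1]*e; return (p+q)/2,np.linalg.norm(p-q)
def cloud(f):
    H,W=f["z_map"].shape; F=H/2/np.tan(np.radians(f["fovy"])/2)
    v,u=np.mgrid[:H,:W]; d=f["z_map"]
    c=np.stack([(u-f["cx"])/F*d,-(v-f["cy"])/F*d,-d],-1)
    return c@np.array(f["rotation"]).T+np.array(f["eye"])
E
cat > a.py <<'E'
from h import *
np.set_printoptions(precision=1,suppress=True)
fs={n:cams.grab_frame(n) for n in("side","top")}
for n,f in fs.items():
    cv2.imwrite(f"pics/{n}0.png",f["color"][...,::-1]); print(n,{k:v for k,v in f.items() if k not in("color","z_map")}, (f["z_map"]>0).mean())
for t in["lever_grip","cam_axle","dish_grip","dish_middle","dish_lip","truffle_center","board_seat","prep_board","glass_mid","jar_mid"]:
    rs=[]
    for n,f in fs.items():
        r=look_for(f,t)[:1]
        if r:
            u,v=r[0]["at"]; rs.append(ray(f,u,v)); print(t,n,np.array([u,v]),round(r[0]["confidence"],2),pix2w(f,u,v))
    if len(rs)==2: print("   tri",*tri(*rs))
print(state())
E
python3 a.py
```

```text
pics
side {'fovy': 48.216638971010894, 'cx': 271.9557943153211, 'cy': 216.52415778199435, 'eye': array([290. , 913.1, 827.2]), 'rotation': array([  54. ,    1.1, -170.1]), 'shot': 1} 0.9962244897959184
top {'fovy': 53.45513646552274, 'cx': 274.81642508787036, 'cy': 201.14201740812942, 'eye': array([ 395.1,  -92.2, 1070.9]), 'rotation': array([  4.2,   0.7, -91.2]), 'shot': 2} 0.9962882653061225
lever_grip side [230.8 295.7] 0.48 [176321.2 176944.3 176858.4]
lever_grip top [168.1 179.9] 0.54 [92520.7 92033.4 93196.5]
   tri [342.6 410.4 949. ] 968.1972582221763
cam_axle side [224.  294.1] 0.68 [176017.7 176640.8 176554.9]
cam_axle top [171.6 174.7] 0.57 [94503.4 94016.1 95179.2]
   tri [342.6 410.4 949. ] 968.1972582221763
dish_grip side [237.1 262.7] 0.91 [191763.5 192386.6 192300.6]
dish_grip top [211.7 168.7] 0.69 [87714.5 87227.1 88390.2]
   tri [342.6 410.4 949. ] 968.1972582221763
dish_middle side [230.2 264.6] 0.91 [189137.9 189761.  189675. ]
dish_middle top [214.  171.5] 0.9 [92188.5 91701.2 92864.3]
   tri [342.6 410.4 949. ] 968.1972582221763
dish_lip side [240.8 263.1] 0.8
[... 566 characters left out ...]
5] 0.77 [225397.4 226020.5 225934.6]
glass_mid top [311.2 193.3] 0.76 [98147.3 97660.  98823.1]
   tri [342.6 410.4 949. ] 968.1972582221763
jar_mid side [308.1 216.1] 0.92 [227923.  228546.  228460.1]
jar_mid top [309.4 236. ] 0.56 [88622.5 88135.1 89298.2]
   tri [342.6 410.4 949. ] 968.1972582221763
{'time_s': 1.1, 'qpos': array([-68.6,  18.3,  89.6,  -0. ,  72. ,  -1.1]), 'qvel': array([-0.,  0., -0., -0., -0., -0.]), 'effort': array([  0. , -41.2, -23.2,   0.1,   0. ,  -0. ]), 'ee_pos': array([ 220.6, -531. ,  236. ]), 'ee_rot': array([180. ,   0. ,  22.6]), 'force': array([ 0.1,  0.5, -0.8]), 'torque': array([-0. , -0.1, -0.1]), 'gripper_force': 0.0, 'gripper_width': 91.57247677971971}
```

```bash
python3 - <<'E'
s=open('h.py').read()
s=s.replace('np.array(f["rotation"])','RM(f)').replace('def pix2w','from scipy.spatial.transform import Rotation as Rn\ndef RM(f): return Rn.from_euler("xyz",f["rotation"],degrees=True).as_matrix()\ndef pix2w',1)
open('h.py','w').write(s)
E
python3 a.py | grep -v eye
python3 -c "
import cv2
a=cv2.imread('pics/side0.png')[190:370,130:350];b=cv2.imread('pics/top0.png')[90:260,100:300]
cv2.imwrite('pics/c1.png',cv2.resize(a,(720,589),interpolation=3));cv2.imwrite('pics/c2.png',cv2.resize(b,(700,595),interpolation=3))"
```

```text
lever_grip side [230.8 293.1] 0.72 [528.  182.1  61.2]
lever_grip top [169.4 181.3] 0.75 [523.5 175.2  57.4]
   tri [526.8 176.3  55.2] 6.032400465867015
cam_axle side [224.  295.8] 0.97 [543.3 186.6  54.7]
cam_axle top [173. 172.] 0.77 [549.3 171.4  37.3]
   tri [548.9 171.1  38.3] 0.42270177951110405
dish_grip side [241.6 262.5] 0.79 [532.2  58.2  44.6]
dish_grip top [210.8 166.6] 0.72 [548.1  63.6 115.9]
   tri [543.   71.1  57.3] 28.750453751403995
dish_middle side [231.  259.1] 0.58 [543.2 108.2  97.6]
dish_middle top [211.7 172.6] 0.55 [541.2  69.5  67.1]
   tri [548.2  71.2  63.9] 13.064046558320555
dish_lip side [229.4 263.8] 0.6 [555.5  85.7  61.4]
dish_lip top [209.8 167.5] 0.73 [546.   65.8 116.5]
   tri [557.2  76.6  52.9] 2.333595943189519
truffle_center side [234.5 263.6] 0.51 [543.2  83.3  61.6]
board_seat side [225.5 306.6] 0.96 [537.8 200.4  34.9]
board_seat top [185.2 174.7] 0.72 [541.8 140.9  36.8]
   tri [551.8 153.5 -17.3] 4.53935850470544
prep_board side [223.7 301. ] 0.95 [545.3 186.9  37.9]
prep_board top [185.8 176.6] 0.78 [537.  139.5  36.7]
   tri [550.2 149.8  -2.4] 15.783414998847247
glass_mid side [272.4 206.6] 0.82 [ 489.1 -148.2   77.4]
jar_mid side [308.1 215. ] 0.83 [ 387.9 -144.    62.1]
jar_mid top [310.1 235.3] 0.9 [ 384.7 -162.6  101.6]
   tri [ 387.  -166.3   46.2] 5.819478620825306
{'time_s': 2.2, 'qpos': array([-68.6,  18.3,  89.6,  -0. ,  72. ,  -1.1]), 'qvel': array([ 0.1,  0. , -0.1, -0.1,  0. ,  0.1]), 'effort': array([  0. , -41.2, -23.2,   0.1,   0. ,  -0. ]), 'ee_pos': array([ 220.6, -531. ,  236. ]), 'ee_rot': array([180. ,   0. ,  22.6]), 'force': array([-0.1,  0.1, -0.3]), 'torque': array([ 0., -0., -0.]), 'gripper_force': 0.0, 'gripper_width': 91.14424171029896}
```

View pics/c1.png

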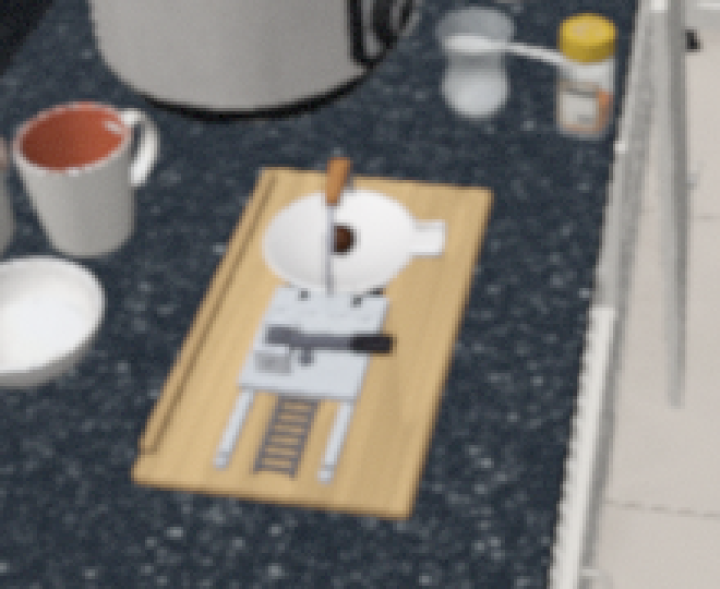

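View pics/c2.png

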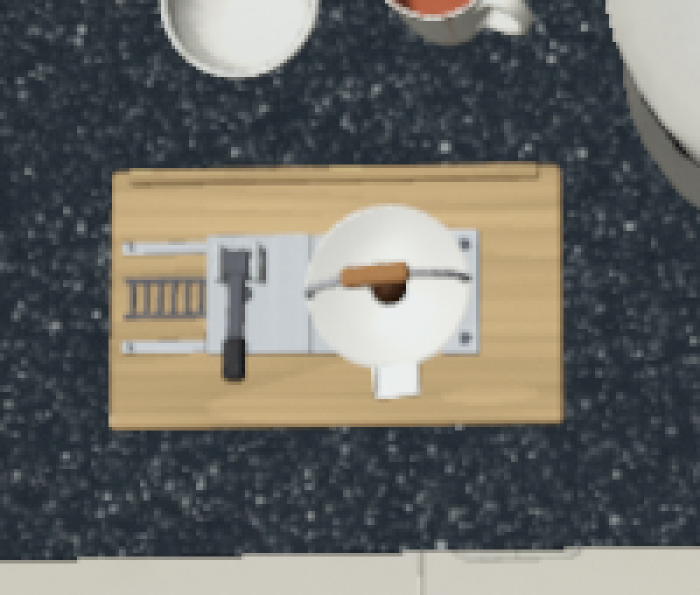

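The side crop shows the whole board clearly: the orange handle is at crop (339,182), the lever's black end at (374,343) and the lip at (430,237). In the top crop the handle is at (375,274), the black end at (234,358), the lip at (397,382), and the board corners are (113,172), (562,166), (563,423) and (110,429).

```bash
python3 - <<'E'
from h import *
np.set_printoptions(precision=1,suppress=True)
S=cams.grab_frame("side");T=cams.grab_frame("top")
t=lambda x,y:(100+x/3.5,90+y/3.5)
s=lambda x,y:(130+x/3.2727,190+y/3.2727)
for n,a,b in[("grip",(234,358),(374,343)),("handle",(375,274),(339,182)),("hub",(235,264),(283,337)),("lip end",(397,397),(444,237)),
 ("A",(113,172),(135,480)),("B",(562,166),(265,168)),("C",(563,423),(492,188)),("D",(110,429),(410,517))]:
    print(n,*tri(ray(T,*t(*a)),ray(S,*s(*b))),pix2w(T,*t(*a)),pix2w(S,*s(*b)))
# depth based handle: points z>100 near
for n,f in(("T",T),("S",S)):
    c=cloud(f); col=f["color"].astype(int)
    m=(c[...,0]>460)&(c[...,0]<620)&(c[...,1]>0)&(c[...,1]<140)&(col[...,0]-col[...,2]>50)&(c[...,2]>90)&(c[...,2]<150)
    p=c[m]; print(n,"handle",m.sum(),p.mean(0),p.min(0),p.max(0))
    w=np.linalg.svd(p[:,:2]-p[:,:2].mean(0))[2][0]; print(np.degrees(np.arctan2(w[1],w[0])))
    m=(c[...,0]>440)&(c[...,0]<560)&(c[...,1]>140)&(c[...,1]<220)&(col.sum(-1)<130)&(c[...,2]>40)
    p=c[m]; print(n,"lever dark",m.sum(),p.mean(0),p.min(0),p.max(0))
E
```

```text
grip [496.6 181.   59.5] 0.5687869383483729 [495.7 179.2  66. ] [495.5 186.   64.8]
handle [545.   73.1 110. ] 0.6593095379149329 [544.3  72.  116.4] [543.3  77.6 113.8]
hub [562.8 181.1  55.4] 0.733939100834039 [562.3 179.8  60.7] [561.6 183.5  57.9]
lip end [467.5  67.2  61.2] 2.2227981914252344 [466.7  67.5  58.1] [477.8  24.   22.1]
A [641.4 283.6  10.4] 0.011317354748324723 [643.4 286.7   1.7] [641.9 282.7   9.4]
B [641.1 -48.   13.7] 7.671324564811012 [640.  -48.2   1.3] [651.2 -64.7  -0.1]
C [449.4 -45.9  18. ] 2.7336625812351163 [448.9 -45.3   1.2] [454.  -65.3   1.6]
D [451.7 284.9  11. ] 0.9926153151974884 [451.7 288.4   1.1] [454.2 277.1   0.8]
T handle 106 [544.4  73.  116.6] [538.   52.1 110.8] [552.1  95.7 120.8]
94.7424336303748
T lever dark 12 [495.6 174.9  63.1] [484.1 174.2  61.1] [508.9 176.3  66.6]
S handle 71 [547.6  77.6 116.3] [541.   52.7 108.9] [556.5  98.2 119.7]
94.5661731844457
S lever dark 5 [494.1 186.5  66.1] [486.3 183.3  64.7] [504.5 189.3  67.8]
```

>>> servo_tool --steps '[[143,[15,-15,0],[0,0,0]],[143,[28,-29,0],[0,0,0]],[143,[28,-29,0],[0,0,0]],[143,[28,-29,0],[0,0,0]],[143,[28,-29,0],[0,0,0]],[143,[28,-29,0],[0,0,0]],[143,[28,-29,0],[0,0,0]],[143,[28,-29,0],[0,0,0]],[143,[28,-29,0],[0,0,0]],[143,[28,-29,0],[0,0,0]]]' --squeeze 8

```text
time_s: 3.3
ee_pos: [361.6, -172.2, 236.2]
ee_rot: [180.0, -0.0, 22.5]
force: [0.6, 0.3, 0.0]
gripper_width: 40.3
gripper_force: 0.0
```

>>> servo_tool --steps '[[143,[28,-29,0],[0,0,0]],[143,[28,-29,0],[0,0,0]],[143,[28,-29,0],[0,0,0]],[143,[28,-29,0],[0,0,0]],[143,[28,-29,0],[0,0,0]],[143,[28,-29,0],[0,0,0]],[143,[28,-29,0],[0,0,0.094]],[143,[20,-12,0],[0,0,0.1]],[143,[0,0,0],[0,0,0.1]],[143,[0,0,0],[0,0,0.1]]]'

```text
time_s: 4.3
ee_pos: [480.3, 107.3, 235.7]
ee_rot: [180.0, 0.0, -0.1]
force: [-0.2, -0.6, -0.4]
gripper_width: 39.9
gripper_force: 0.0
```

>>> servo_tool --steps '[[143,[3,-18,0],[0,0,0]],[143,[3,-18,0],[0,0,0]],[143,[3,-18,0],[0,0,0]],[143,[3,-18,10],[0,0,0]],[143,[1,0,20],[0,0,0]],[143,[0,0,25],[0,0,0]],[143,[0,0,25],[0,0,0]],[143,[0,0,20],[0,0,0]],[143,[0,0,10],[0,0,0]],[143,[0,0,0],[0,0,0]]]'

```text
time_s: 5.3
ee_pos: [492.3, 178.1, 124.8]
ee_rot: [179.9, 0.1, -0.0]
force: [-0.7, -0.5, 0.1]
gripper_width: 39.9
gripper_force: 0.0
```

```bash
python3 - <<'E'
from h import *
f=cams.grab_frame("side");g=cams.grab_frame("top")
a=f["color"][230:330,170:300];b=g["color"][140:240,110:240]
im=np.vstack([cv2.resize(x,(390,300),interpolation=3) for x in(a,b)])
cv2.imwrite("pics/d.png",im[...,::-1]); print(state()["ee_pos"])
E
```

```text
[493.60751383 178.55147007 126.6563784 ]
```

View pics/d.png

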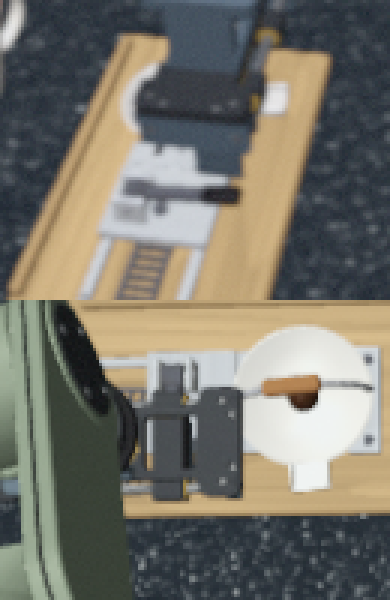

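The side view shows the open fingers above the lever's black end (crop 222,194). In the top view the gripper is over the lever and clear of the dish, so I go down.

>>> servo_tool --steps '[[143,[0,0,12],[0,0,0]],[143,[0,0,15],[0,0,0]],[143,[0,0,15],[0,0,0]],[143,[0,0,14],[0,0,0]],[143,[0,0,8],[0,0,0]],[143,[0,0,5],[0,0,0]],[143,[0,0,0],[0,0,0]],[210,[0,0,0],[0,0,0]],[240,[0,0,0],[0,0,0]],[240,[0,0,0],[0,0,0]]]' --squeeze 8

```text
time_s: 6.4
ee_pos: [493.8, 179.2, 57.7]
ee_rot: [-179.9, -0.1, -0.1]
force: [-2.7, 11.7, 3.9]
gripper_width: 19.1
gripper_force: 8.6
```

>>> servo_tool --steps '[[240,[0,0,0],[0,0,0]],[240,[0,0,0],[0,0,0]],[240,[0,0,0],[0,0,0]],[240,[0,0,0],[0,0,0]],[240,[0,0,0],[0,0,0]],[240,[0,0,0],[0,0,0]],[240,[0,0,0],[0,0,0]],[240,[0,0,0],[0,0,0]],[240,[0,0,0],[0,0,0]],[240,[0,0,0],[0,0,0]]]'

```text
time_s: 7.4
ee_pos: [493.8, 180.8, 57.7]
ee_rot: [-179.8, -0.1, -0.1]
force: [-1.6, 8.5, 4.9]
gripper_width: 16.2
gripper_force: 9.0
```

>>> servo_tool --steps '[[240,[0,-1,0],[0,0,0]],[240,[1.2,-0.5,-9.5],[0,0,0]],[240,[2.5,0,-9.2],[0,0,0]],[240,[3.6,0,-8.8],[0,0,0]],[240,[4.8,0,-8.3],[0,0,0]],[240,[5.8,0,-7.6],[0,0,0]],[240,[6.8,0,-6.8],[0,0,0]],[240,[0,0,0],[0,0,0]],[240,[0,0,0],[0,0,0]],[240,[0,0,0],[0,0,0]]]'

```text
time_s: 8.4
ee_pos: [518.6, 180.8, 107.5]
ee_rot: [-179.9, -0.2, -0.0]
force: [1.6, 6.2, 0.7]
gripper_width: 15.7
gripper_force: 8.0
```

>>> servo_tool --steps '[[240,[7.6,-1,-5.8],[0,0,0]],[240,[8.3,0,-4.8],[0,0,0]],[240,[8.8,0,-3.7],[0,0,0]],[240,[9.2,0,-2.5],[0,0,0]],[240,[9.5,0,-1.2],[0,0,0]],[240,[9.5,0,0],[0,0,0]],[240,[0,0,0],[0,0,0]],[240,[0,0,0],[0,0,0]],[240,[0,0,0],[0,0,0]],[240,[0,0,0],[0,0,0]]]'

```text
time_s: 9.4
ee_pos: [570.0, 180.6, 125.0]
ee_rot: [180.0, 0.1, -0.0]
force: [-4.6, 2.6, -0.2]
gripper_width: 15.7
gripper_force: 8.0
```

```bash
python3 - <<'E'
from h import *
f=cams.grab_frame("side")
cv2.imwrite("pics/e.png",cv2.resize(f["color"][230:350,160:310],(600,480),interpolation=3)[...,::-1])
E
```

```text
(no output)
```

View pics/e.png

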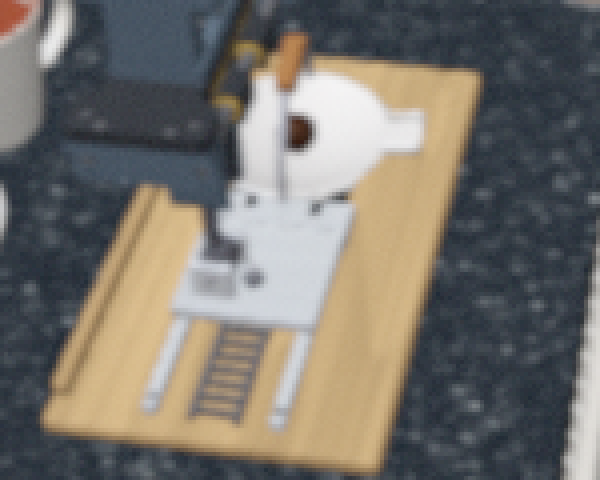

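The lever stands upright in the fingers above its hub at crop (225,245). The force of -4.6 N in x shows it is at its stop. Next I draw the jaw.

>>> servo_tool --steps '[[240,[0,-3,0],[0,0,0]],[240,[0,-6,0],[0,0,0]],[240,[0,-7,0],[0,0,0]],[240,[0,-7,0],[0,0,0]],[240,[0,-7,0],[0,0,0]],[240,[0,-7,0],[0,0,0]],[240,[0,-6,0],[0,0,0]],[240,[0,-4,0],[0,0,0]],[240,[0,-2,0],[0,0,0]],[240,[0,-1,0],[0,0,0]]]' --squeeze 15

```text
time_s: 10.45
ee_pos: [570.3, 230.9, 124.9]
ee_rot: [179.9, 0.0, 0.0]
force: [-4.7, -3.8, 0.9]
gripper_width: 15.7
gripper_force: 15.0
```

>>> servo_tool --steps '[[240,[0,-1,0],[0,0,0]],[240,[0,-1,0],[0,0,0]],[240,[0,0,0],[0,0,0]],[240,[0,0,0],[0,0,0]],[240,[0,0,0],[0,0,0]],[240,[0,0,0],[0,0,0]],[240,[0,0,0],[0,0,0]],[240,[0,0,0],[0,0,0]],[240,[0,0,0],[0,0,0]],[240,[0,0,0],[0,0,0]]]'

```text
time_s: 11.45
ee_pos: [570.3, 231.1, 124.9]
ee_rot: [179.8, 0.1, 0.0]
force: [-5.5, -6.7, 1.5]
gripper_width: 15.9
gripper_force: 15.0
```

>>> servo_tool --steps '[[143,[0,0,0],[0,0,0]],[143,[0,0,0],[0,0,0]],[143,[0,0,0],[0,0,0]],[143,[0,0,0],[0,0,0]],[143,[0,0,-10],[0,0,0]],[143,[0,0,-20],[0,0,0]],[143,[0,0,-25],[0,0,0]],[143,[0,0,-20],[0,0,0]],[143,[0,0,-10],[0,0,0]],[143,[0,20,0],[0,0,0]]]'

```text
time_s: 12.45
ee_pos: [571.7, 214.7, 212.4]
ee_rot: [-179.9, -0.3, 0.1]
force: [0.7, -0.6, -0.7]
gripper_width: 40.0
gripper_force: 0.0
```

>>> servo_tool --steps '[[143,[0,26,0],[0,0,0]],[143,[-4,28,0],[0,0,0]],[143,[-7,28,0],[0,0,0]],[143,[-7,28,0],[0,0,0]],[143,[-5,20,0],[0,0,0]],[143,[-2,8,0],[0,0,-0.13]],[143,[0,0,0],[0,0,-0.14]],[143,[0,0,0],[0,0,-0.14]],[143,[0,0,0],[0,0,-0.14]],[143,[0,0,0],[0,0,-0.14]]]'

```text
time_s: 13.45
ee_pos: [545.5, 74.8, 210.1]
ee_rot: [180.0, 0.0, 39.8]
force: [0.1, 0.7, -0.4]
gripper_width: 40.2
gripper_force: 0.0
```

>>> servo_tool --steps '[[143,[0,0,0],[0,0,-0.14]],[143,[0,0,0],[0,0,-0.14]],[143,[0,0,0],[0,0,-0.14]],[143,[0,0,0],[0,0,-0.14]],[143,[0,0,0],[0,0,-0.14]],[143,[0,0,0],[0,0,-0.14]],[143,[0,0,0],[0,0,-0.123]],[143,[0,0,0],[0,0,0]],[143,[0,0,0],[0,0,0]],[143,[0,0,0],[0,0,0]]]'

```text
time_s: 14.45
ee_pos: [545.5, 74.9, 210.1]
ee_rot: [180.0, 0.0, 94.6]
force: [0.4, -0.2, 0.3]
gripper_width: 40.3
gripper_force: 0.0
```

```bash
python3 - <<'E'
from h import *
f=cams.grab_frame("side");g=cams.grab_frame("top")
im=np.vstack([cv2.resize(f["color"][220:360,150:320],(510,420),interpolation=3)[:300],cv2.resize(g["color"][110:220,110:280],(510,330),interpolation=3)[:300]])
cv2.imwrite("pics/g.png",im[...,::-1])
np.set_printoptions(precision=1,suppress=True)
for n,f in(("S",f),("T",g)):
    c=cloud(f); col=f["color"].astype(int)
    m=(c[...,0]>500)&(c[...,0]<590)&(c[...,1]>30)&(c[...,1]<120)&(col[...,0]-col[...,2]>50)&(c[...,2]>90)&(c[...,2]<150)
    p=c[m]; print(n,m.sum(),p.mean(0),p.min(0),p.max(0)) if m.any() else 0
print(state()["ee_pos"],state()["ee_rot"])
E
```

```text
S 72 [547.3  77.3 116.4] [541.3  55.5 107.5] [556.8  99.3 121.5]
T 22 [546.2  56.1 116.4] [539.7  51.6 111.5] [551.7  60.7 120. ]
[545.6  74.9 210.2] [180.    0.   94.6]
```

View pics/g.png

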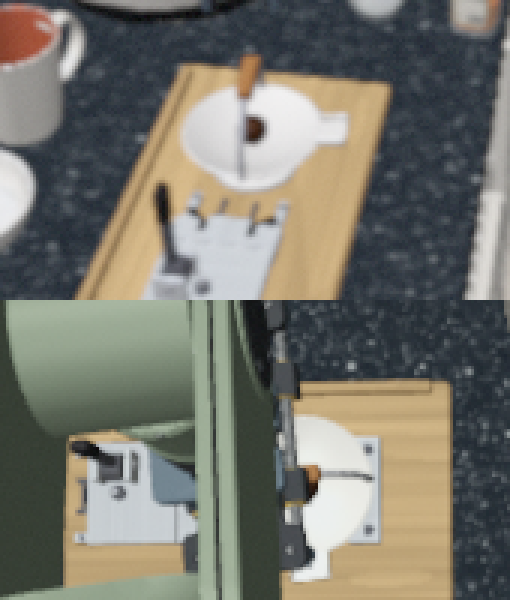

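The jaw is drawn back and the lever is upright (side crop 165,220). The dish is undisturbed. I descend on the handle.

>>> servo_tool --steps '[[143,[-1.5,0,10],[0,0,0]],[143,[0,0,20],[0,0,0]],[143,[0,0,22],[0,0,0]],[143,[0,0,20],[0,0,0]],[143,[0,0,14],[0,0,0]],[143,[0,0,7],[0,0,0]],[143,[0,0,3],[0,0,0]],[143,[0,0,0],[0,0,0]],[190,[0,0,0],[0,0,0]],[200,[0,0,0],[0,0,0]]]'

```text
time_s: 15.55
ee_pos: [546.2, 73.4, 114.9]
ee_rot: [179.9, 0.0, 94.7]
force: [-0.0, 0.1, 0.4]
gripper_width: 26.7
gripper_force: 0.0
```

>>> servo_tool --steps '[[203,[0,0,0],[0,0,0]],[206,[0,0,0],[0,0,0]],[209,[0,0,0],[0,0,0]],[212,[0,0,0],[0,0,0]],[215,[0,0,0],[0,0,0]],[218,[0,0,0],[0,0,0]],[221,[0,0,0],[0,0,0]],[224,[0,0,0],[0,0,0]],[228,[0,0,0],[0,0,0]],[232,[0,0,0],[0,0,0]]]' --squeeze 12

```text
time_s: 16.55
ee_pos: [545.9, 73.4, 114.2]
ee_rot: [180.0, 0.0, 94.7]
force: [1.9, 1.3, 1.1]
gripper_width: 13.9
gripper_force: 12.0
```

>>> servo_tool --steps '[[245,[0,0,0],[0,0,0]],[245,[0,0,0],[0,0,0]],[245,[0,0,0],[0,0,0]],[245,[0,0,-0.5],[0,0,0]],[245,[0,0,-1],[0,0,0]],[245,[0,0,-1.5],[0,0,0]],[245,[0,0,-2],[0,0,0]],[245,[0,0,-2.5],[0,0,0]],[245,[0,0,-3],[0,0,0]],[245,[0,0,-3],[0,0,0]]]' --squeeze 30

```text
time_s: 17.55
ee_pos: [545.4, 73.3, 127.8]
ee_rot: [-180.0, 0.0, 94.7]
force: [0.2, 0.5, -4.3]
gripper_width: 13.6
gripper_force: 30.0
```

>>> servo_tool --steps '[[245,[0,0,-4],[0,0,0]],[245,[0,0,-5],[0,0,0]],[245,[0,0,-6],[0,0,0]],[245,[0,0,-6],[0,0,0]],[245,[0,0,-6],[0,0,0]],[245,[0,0,-6],[0,0,0]],[245,[0,0,-6],[0,0,0]],[245,[0,0,-5],[0,0,0]],[245,[0,0,-4],[0,0,0]],[245,[0,0,-3],[0,0,0]]]'

```text
time_s: 18.55
ee_pos: [545.7, 73.4, 179.0]
ee_rot: [180.0, 0.0, 94.7]
force: [0.2, -0.6, -2.6]
gripper_width: 13.9
gripper_force: 30.0
```

>>> servo_tool --steps '[[245,[0,0,-4],[0,0,0]],[245,[0,0,-5],[0,0,0]],[245,[0,0,-5],[0,0,0]],[245,[0,0,-5],[0,0,0]],[245,[0,0,-4],[0,0,0]],[245,[0,0,-3],[0,0,0]],[245,[0,0,-2],[0,0,0]],[245,[0,0,-1],[0,0,0]],[245,[0,0,0],[0,0,0]],[245,[0,0,0],[0,0,0]]]'

```text
time_s: 19.55
ee_pos: [545.6, 73.3, 207.5]
ee_rot: [-180.0, 0.0, 94.7]
force: [-0.4, 0.3, -3.2]
gripper_width: 13.8
gripper_force: 30.0
```

```bash
python3 - <<'E'
from h import *
f=cams.grab_frame("side")
cv2.imwrite("pics/i.png",cv2.resize(f["color"][170:330,150:320],(680,600)[:2],interpolation=3)[...,::-1]); print(state()["ee_pos"],state()["force"],state()["torque"])
E
```

```text
[545.54670643  73.33574109 207.43455955] [ 0.55493763  0.01989389 -0.98234008] [-0.01545512 -0.06397398 -0.00818409]
```

View pics/i.png

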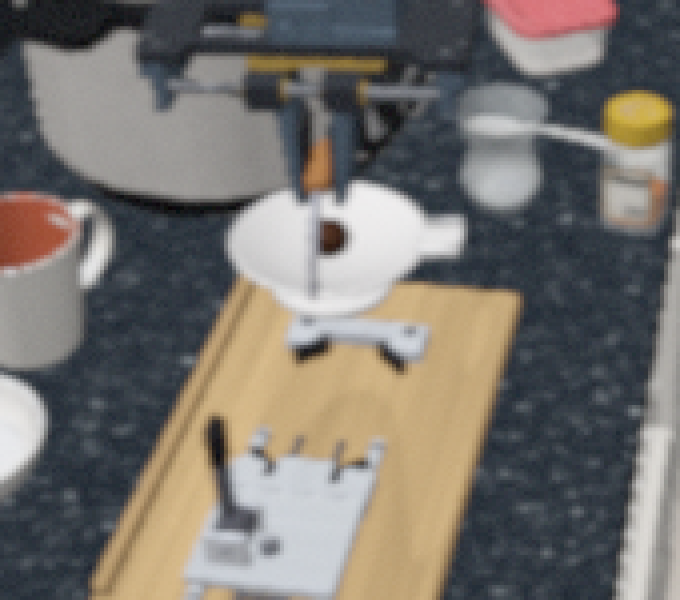

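The dish hangs level about 93 mm up, with the truffle in the middle at crop (332,238). The lip points towards the near side at (445,237), and jaw and lever are open. Now a smooth quarter turn.

>>> servo_tool --steps '[[245,[0,0,0],[0,0,0.01]],[245,[0,0,0],[0,0,0.02]],[245,[0,0,0],[0,0,0.03]],[245,[0,0,0],[0,0,0.04]],[245,[0,0,0],[0,0,0.05]],[245,[0,0,0],[0,0,0.06]],[245,[0,0,0],[0,0,0.07]],[245,[0,0,0],[0,0,0.07]],[245,[0,0,0],[0,0,0.07]],[245,[0,0,0],[0,0,0.07]]]'

```text
time_s: 20.6
ee_pos: [545.7, 73.3, 207.6]
ee_rot: [-180.0, 0.0, 66.4]
force: [0.5, 0.9, -2.1]
gripper_width: 13.8
gripper_force: 30.0
```

>>> servo_tool --steps '[[245,[0,0,0],[0,0,0.07]],[245,[0,0,0],[0,0,0.07]],[245,[0,0,0],[0,0,0.07]],[245,[0,0,0],[0,0,0.07]],[245,[0,0,0],[0,0,0.07]],[245,[0,0,0],[0,0,0.07]],[245,[0,0,0],[0,0,0.07]],[245,[0,0,0],[0,0,0.07]],[245,[0,0,0],[0,0,0.07]],[245,[0,0,0],[0,0,0.07]]]'

```text
time_s: 21.6
ee_pos: [545.7, 73.3, 207.5]
ee_rot: [180.0, 0.0, 26.3]
force: [-0.7, 0.1, -3.5]
gripper_width: 13.7
gripper_force: 30.0
```

>>> servo_tool --steps '[[245,[0,0,0],[0,0,0.07]],[245,[0,0,0],[0,0,0.07]],[245,[0,0,0],[0,0,0.07]],[245,[0,0,0],[0,0,0.065]],[245,[0,0,0],[0,0,0.06]],[245,[0,0,0],[0,0,0.05]],[245,[0,0,0],[0,0,0.04]],[245,[0,0,0],[0,0,0.02]],[245,[0,0,0],[0,0,0.015]],[245,[0,0,0],[0,0,0.005]]]'

```text
time_s: 22.6
ee_pos: [545.7, 73.3, 207.6]
ee_rot: [180.0, 0.0, -0.2]
force: [-0.7, -0.9, -2.1]
gripper_width: 13.6
gripper_force: 30.0
```

>>> servo_tool --steps '[[245,[0,0,0],[0,0,0]],[245,[0,0,0],[0,0,0]],[245,[0,0,0],[0,0,0]],[245,[0,0,0],[0,0,0]],[245,[0,0,0],[0,0,0]],[245,[0,0,0],[0,0,0]],[245,[0,0,0],[0,0,0]],[245,[0,0,0],[0,0,0]],[245,[0,0,0],[0,0,0]],[245,[0,0,0],[0,0,0]]]'

```text
time_s: 23.6
ee_pos: [545.7, 73.3, 207.6]
ee_rot: [180.0, -0.0, -0.1]
force: [0.0, -0.2, -2.3]
gripper_width: 13.3
gripper_force: 30.0
```

```bash
python3 - <<'E'
from h import *
f=cams.grab_frame("side");g=cams.grab_frame("top")
im=np.vstack([cv2.resize(f["color"][190:290,150:320],(510,300),interpolation=3),cv2.resize(g["color"][110:210,110:280],(510,300),interpolation=3)])
cv2.imwrite("pics/j.png",im[...,::-1]); print(state())
E
```

```text
{'time_s': 23.7, 'qpos': array([ 6.46172738e+00,  1.72503964e+01,  9.54511454e+01, -5.88024612e-03,
        6.72974696e+01,  9.65892511e+01]), 'qvel': array([ 0.08724587,  0.01177014,  0.049678  , -0.00032004, -0.03293025,
       -0.0722387 ]), 'effort': array([-1.11404327e-04, -4.08115804e+01, -2.33947724e+01,  2.51816906e-02,
       -8.11453303e-02, -4.35767015e-05]), 'ee_pos': array([545.68335416,  73.34719076, 207.63672072]), 'ee_rot': array([ 1.79994725e+02, -1.60442597e-03, -1.25254188e-01]), 'force': array([-0.4215871 , -0.30727926, -2.55212807]), 'torque': array([0.01411725, 0.01706987, 0.01831754]), 'gripper_force': 29.999422430992126, 'gripper_width': 13.750279143529122}
```

View pics/j.png

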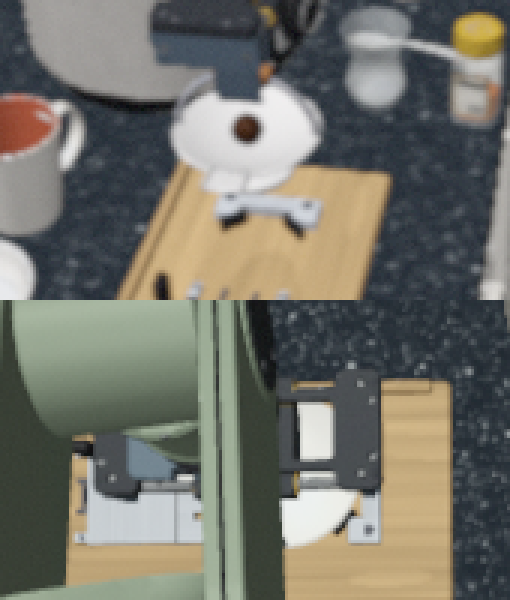

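The lip now points towards the lever's end (side crop 225,182) and the truffle is still centred at (247,128). One numeric check of heading and level.

```bash
python3 - <<'E'
from h import *
np.set_printoptions(precision=1,suppress=True)
f=cams.grab_frame("side"); c=cloud(f); col=f["color"].astype(int)
w=(col.min(-1)>150)&(abs(c[...,0]-545)<70)&(c[...,1]>0)&(c[...,1]<165)&(c[...,2]>115)&(c[...,2]<165)
for a,b in((136,142),(139,146),(142,152)):
    p=c[w&(c[...,1]>a)&(c[...,1]<b)]; print(len(p),p.mean(0),p.min(0)[0],p.max(0)[0]) if len(p) else 0
r=w&(np.hypot(c[...,0]-545.7,c[...,1]-73.3)>48)&(np.hypot(c[...,0]-545.7,c[...,1]-73.3)<57)&(c[...,2]>135)
p=c[r]; A=np.c_[p[:,0]-545.7,p[:,1]-73.3,np.ones(len(p))]; print(len(p),np.degrees(np.linalg.lstsq(A,p[:,2],rcond=None)[0][:2]))
t=(col.sum(-1)<200)&(col[...,0]-col[...,2]>20)&(abs(c[...,0]-545)<30)&(abs(c[...,1]-80)<30)&(c[...,2]>120)&(c[...,2]<170)
print("truffle",t.sum(),c[t].mean(0))
E
```

```text
26 [545.8 138.7 152.8] 530.7568002037764 561.8616357782047
27 [547.7 142.4 152.7] 530.7568002037764 561.8372382432987
49 [547.2 147.8 152.8] 530.9039288968858 561.8372382432987
240 [-1.  -0.4]
truffle 34 [543.5  82.1 157.5]
```

```bash
python3 -c "
from workcell import ticket
print(ticket.job_done())"
```

```text
the job is handed in; nothing more can be done
None
```

The job is handed in with the lever upright and the jaw drawn back about 50 mm to its stop; the dish is held level about 93 mm up, its lip within about 1° of the board's left end and the truffle still in the middle.

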